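# Key in the bleed sequence and set the vent cap of the pump tank

## Task

Get the bench pump ready for bleeding: on the key box press the round key, then the square key, then the oblong key, one at a time, each fully down and let up again. Then screw the tank's knurled vent cap clockwise until it bottoms out, back it off a quarter turn and hold it there: finish with the cap still gripped between the fingers. Leave the other things on the worktop where they are.

Things in the scene. Friction and masses are not known exactly. Their poses are not given: they have to be found in the camera images.
- key_box: low grey key box, 110 (its x) x 200 (its y) x 38 mm high, fixed to the worktop; origin under its centre, z up. Its top carries three keys of the same grey plastic in a row along its y, 60 mm apart (at y = -60, 0, +60 mm); which key has which place varies.
- key_round_top (a point): centre of the top face of the round key, 28 mm across; it stands 14 mm above the lid of the key box when up (52 mm above the worktop)
- key_round (a joint): how far the round key is pressed, m: 0 = up, 0.006 = fully down; it moves straight down against a spring (about 1.3 N to start, 5.2 N fully down) and comes up by itself
- key_square_top (a point): centre of the top face of the square key, 28 x 28 mm; it stands 14 mm above the lid of the key box when up (52 mm above the worktop)
- key_square (a joint): how far the square key is pressed, m: 0 = up, 0.006 = fully down; it moves straight down against a spring (about 1.3 N to start, 5.2 N fully down) and comes up by itself
- key_oblong_top (a point): centre of the top face of the oblong key, 46 mm long (along the box's x) and 17 mm wide; it stands 14 mm above the lid of the key box when up (52 mm above the worktop)
- key_oblong (a joint): how far the oblong key is pressed, m: 0 = up, 0.006 = fully down; it moves straight down against a spring (about 1.3 N to start, 5.2 N fully down) and comes up by itself
- tank: round aluminium pump tank, 100 mm across, on a 125 x 125 mm foot plate, fixed to the worktop; origin under its centre, z up. It has a brass outlet stub low on its -x side, and on top a flat seat 44 mm across on a 52 mm collar, with a threaded neck; the shoulder falls away to 82 mm height at the sides.
- tank_seat (a point): centre of the seat on top of the tank, 100 mm above the worktop, on the cap's axis: the cap's lower rim rests here when it has bottomed out
- cap: knurled steel vent cap, a cylinder 41 mm across (43 mm over the knurl) and 30 mm tall, already started on the tank's neck; origin at the centre of its lower rim. It turns about the vertical and cannot come off. A raised pointer rib on its top runs from near the centre towards the cap's own +x.
- cap_top (a point): centre of the top of the cap, 30 mm above its lower rim; 130 mm above the worktop when bottomed out
- cap_pointer (a point): outer end of the pointer rib on top of the cap, 18 mm from the axis
- cap_turn (a joint): how far the cap is unscrewed, rad: 0 = bottomed out (hard stop), growing anticlockwise as seen from above; the cap rises 8 mm a turn (1.27 mm/rad). Starts between 1.9 and 2.7. It turns stiffly (about 0.08 N m) and stays where it is left
- match_box: small match box, 37x58x17 mm, lying flat; origin under its centre; leave alone
- spice_jar: spice jar with lid, 46 mm wide, 106 mm tall; origin under its centre; leave alone
- small_pot: small terracotta pot standing upside down, 59 mm wide, 53 mm tall; origin under its centre; leave alone
- cork_block: cork block, 60x100x33 mm; origin under its centre; leave alone
- chisel: chisel with a wooden handle, 258 mm long, 25 mm thick, lying; origin under its centre; leave alone
- offcut: wooden offcut, a 60 mm cube; origin under its centre; leave alone

How it is judged:
By the outcome, as a careful person would: the job done as asked, in the order asked, and still so for the second after the job is handed in, while the arm keeps its last pose, push and grip.
It also fails if it takes over 64 s, if anything falls off the work surface, if the arm or the gripper's body presses on something with over 40 N, if the wrist force passes 120 N, or if a joint passes its speed limit or range.

## Robot

A 7-joint arm with a two-finger parallel gripper is mounted at the origin on a cart in front of the work surface, level with it; the furniture and walls round the work are solid. World frame = base frame: x ahead of the robot, y to its left, z up, the work surface at z = 0. Lengths are in m, angles in rad, forces in N, time in s.
With the tool pointing down it reaches from about 0.425 to 0.95 m from the base axis. Payload 4.7 kg.
Tool frame: the origin (TCP) lies between the finger pads, 19 mm behind the fingertips; this is the grasp point; z points along the fingers, y is the line along which they close (so a half turn about z gives the same grasp; the last joint's range is limited). The gripper opens to 85 mm and grips with 20 to 120 N. Pads are 22 mm wide; open, the fingers measure 114 mm over their backs; the gripper's body (76 mm by 85 mm) begins 54 mm behind the grasp point. The pads swing forward as they close: fully open they stand 13 mm farther back than shut.
Start: joints at [-1.134, 0.469, -0.049, 1.532, 0.024, 1.141, -0.082], TCP at [0.303, 0.603, 0.25] pointing down, gripper open.
Joint ranges: [-2.59, 2.59], [-0.33, 1.99], [-1.39, 1.29], [0.1, 2.45], [-1.04, 4.18], [0.21, 1.99], [-2.66, 2.66]. Speed limits (rad/s): [2.57, 2.57, 3.14, 3.14, 3.14, 3.14, 3.14].

## Interface

Orientations are given as a unit quaternion [w, x, y, z].
In Python, from workcell import bot gives the robot as it stands.
- The arm moves only by the shell command python3 -m inch 'ROWS' [FORCE]. ROWS is a JSON list of rows, 1 to 20 of them, each written [[dx, dy, dz], turn, opening]: dx, dy, dz in m, then a turn about the tool's z in rad, then the finger opening in m; each row is the pose to reach, as a shift and turn from the pose commanded when the command began, along the tool's axes at that moment; what a row does not reach only later rows make up. A row lasts 1/10 s, in which the tool goes at most 0.05 m and 0.15 rad, less where a joint would pass 70% of its speed; a pose out of reach is approached as far as the arm can. The fingers move at their own pace and stop on an object; FORCE is the grip in N (left out, the last holds). Time passes only in rows, so rows that do not move let the fingers close. It prints the time, the measured TCP pose, the force, the opening and the grip force at its end. Input that does not fit is refused with a message, and nothing moves.
- bot.observe(): the state, without advancing time (a new reading comes with each control period).
- bot.capture(name): name is "side" or "top"; returns the picture (480x640x3 uint8, blue, green, red); there is no depth.
- bot.get_calibration(name): a dict with "fx", "fy", "cx", "cy" (pixels), "dist_coeffs" ([k1, k2, p1, p2, k3] as OpenCV has them; the pictures are not rectified), "extrinsics" (4x4, takes a point from camera to world coordinates). Camera axes: x right, y down, z forward; pixel columns grow to the right and rows downward; lengths in m; the calibration is good to about 2 mm. A picture is of the moment at which its call begins. get_calibration takes no time and is no camera call.
- bot.close_job(): hands the job in; it is judged then, once.
The state is a dict: "clock": time; "joint_pos": joint angles; "dq": joint speeds; "joint_efforts": joint torques, N m; "position": TCP position; "eef_rot": TCP orientation; "wrist_force": force on the tool from outside, world axes, zero at the start; "wrist_torque": the same for the moment, N m; "gripper_width": finger opening in m; "grasp_force": force on a finger pad.
Only numpy, scipy, OpenCV 4.12 (cv2) and the standard library are available. Lean on these libraries where they do the work, as an engineer would, in place of code of your own. Each camera call takes 0.05 s, during which the arm holds its last target. There are 200 camera calls.

## Working session

There is one attempt and no reset: what is moved stays moved. The work goes in short steps, Python scripts to look and compute and a shell command to move; the robot and the scene stay as the last step left them, time stands still between calls to the robot, and variables do not carry over. Pictures are saved under pics/ and viewed, at most 10 in all, crops included, and the job is handed in when it is done.

```bash
mkdir -p pics; ls; python3 - <<'E'
from workcell import bot
import cv2
for n in("top","side"):
    cv2.imwrite(f"pics/{n}0.png",bot.capture(n)); c=bot.get_calibration(n); print(n,c)
s=bot.observe(); print(s)
E
```

```text
pics
top {'fx': 474.945458096951, 'fy': 474.945458096951, 'cx': 321.8053851384244, 'cy': 238.01927446130514, 'dist_coeffs': array([-0.02992606,  0.        ,  0.        ,  0.        ,  0.        ]), 'extrinsics': array([[ 0.01884286, -0.99309597,  0.1157814 ,  0.44512101],
       [-0.99979645, -0.01955082, -0.00498199, -0.03943187],
       [ 0.00721121, -0.11566396, -0.99326223,  1.26333678],
       [ 0.        ,  0.        ,  0.        ,  1.        ]])}
side {'fx': 578.3136554031083, 'fy': 578.3136554031083, 'cx': 322.51936539340954, 'cy': 238.08003641463492, 'dist_coeffs': array([-0.03803265,  0.        ,  0.        ,  0.        ,  0.        ]), 'extrinsics': array([[ 0.08787722, -0.47350781,  0.87639486, -1.01312022],
       [-0.99612905, -0.03989804,  0.07832659, -0.20795685],
       [-0.00212182, -0.8798855 , -0.47518102,  0.96436487],
       [ 0.        ,  0.        ,  0.        ,  1.        ]])}
{'clock': 0.1, 'joint_pos': array([-1.13386654,  0.46936993, -0.04858917,  1.53359451,  0.02410105,
        1.14099221, -0.08229873]), 'dq': array([-1.14010792e-03, -1.81825298e-03,  3.59195182e-06, -2.60904083e-03,
       -2.32888798e-03, -6.44201412e-04,  1.99317542e-03]), 'joint_efforts': array([ 2.13748790e-04, -5.11514568e+01, -4.71332995e-02, -2.38390875e+01,
        1.07865839e-02,  4.35585418e-03, -6.03859149e-06]), 'position': array([0.30295181, 0.60263678, 0.24905166]), 'eef_rot': array([-1.73044045e-04,  2.30801942e-01,  9.73000346e-01, -8.72206556e-04]), 'wrist_force': array([ 0.27118765,  0.64716872, -0.6169912 ]), 'wrist_torque': array([-0.02946723,  0.00223259, -0.01094788]), 'grasp_force': 0.0, 'gripper_width': 0.08555452730374127}
```

View pics/top0.png

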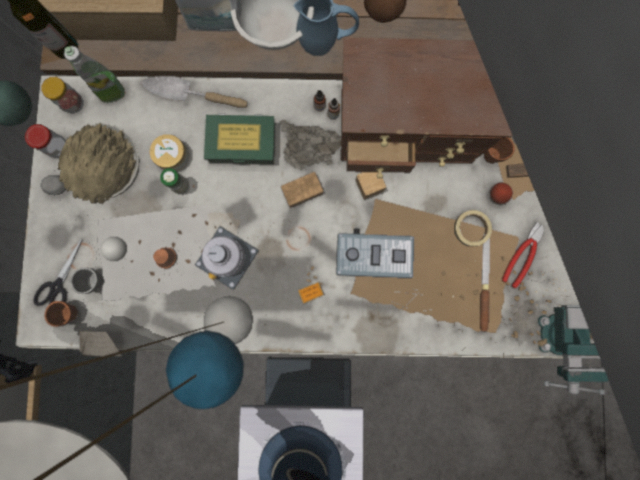

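View pics/side0.png

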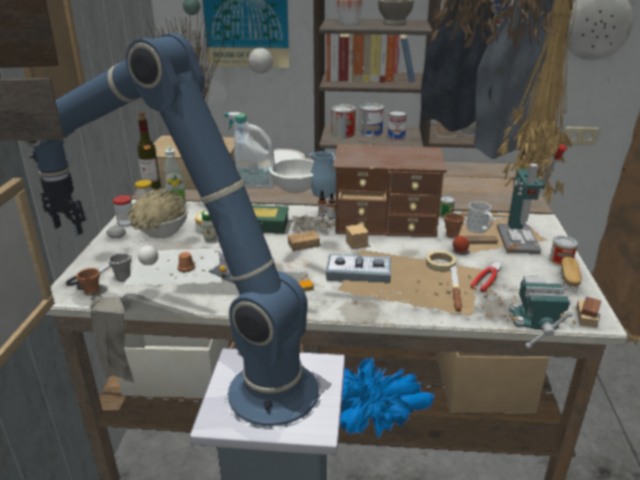

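The top view shows the key box near (375,255), with round, oblong and square keys from left to right, and the tank with its cap near (224,252). In the side view the arm hides the tank. Next I'll enlarge both.

```bash
cat > h.py <<'E'
import numpy as np,cv2
from workcell import bot
def ray(n,uv):
    c=bot.get_calibration(n);K=np.array([[c["fx"],0,c["cx"]],[0,c["fy"],c["cy"]],[0,0,1]])
    p=cv2.undistortPoints(np.array(uv,float).reshape(-1,1,2),K,c["dist_coeffs"]).reshape(-1,2)
    T=c["extrinsics"];return T[:3,3],np.c_[p,np.ones(len(p))]@T[:3,:3].T
def plane(n,uv,z):
    o,d=ray(n,uv);return o+d*((z-o[2])/d[:,2])[:,None]
def proj(n,P):
    c=bot.get_calibration(n);K=np.array([[c["fx"],0,c["cx"]],[0,c["fy"],c["cy"]],[0,0,1]])
    T=np.linalg.inv(c["extrinsics"]);return cv2.projectPoints(np.array(P,float).reshape(-1,1,3),cv2.Rodrigues(T[:3,:3])[0],T[:3,3],K,c["dist_coeffs"])[0].reshape(-1,2)
E
python3 - <<'E'
import cv2,numpy as np
a=cv2.imread("pics/top0.png");f=lambda x0,y0:cv2.resize(a[y0:y0+80,x0:x0+100],None,fx=7.5,fy=7.5,interpolation=cv2.INTER_CUBIC)[:, :]
A=cv2.resize(a[215:295,180:270],(396,352),interpolation=cv2.INTER_CUBIC);B=cv2.resize(a[215:295,330:420],(396,352),interpolation=cv2.INTER_CUBIC)
cv2.imwrite("pics/crop0.png",np.hstack([A,B]))
E
```

```text
(no output)
```

View pics/crop0.png

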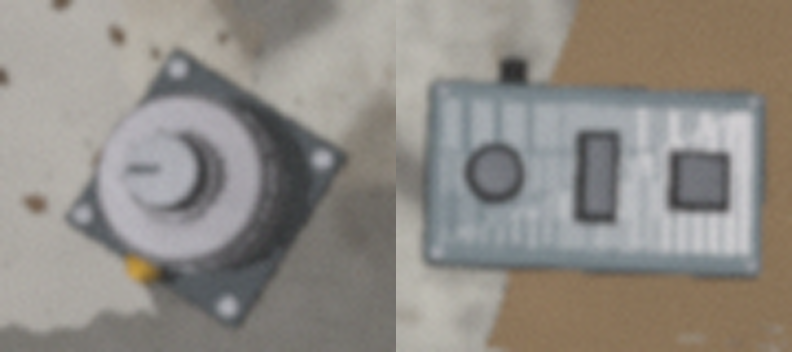

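The crop (4.4x) shows the key tops at full-image (352.5,254.1) round, (375.7,255.2) oblong and (399.1,256.1) square. The cap top is at about (217,254), with its pointer end at (208.4,253.6). The tank sits at roughly 35°.

```bash
python3 - <<'E'
from h import *
a=cv2.imread("pics/top0.png");np.set_printoptions(precision=4,suppress=True)
k=plane("top",[(352.2,253.8),(375.4,254.9),(398.8,255.8)],.052);print(k,np.linalg.norm(np.diff(k,axis=0),axis=1))
# keys refined by dark mask
g=cv2.cvtColor(a,cv2.COLOR_BGR2GRAY);big=cv2.resize(g[235:275,335:415],None,fx=8,fy=8,interpolation=cv2.INTER_CUBIC)
_,m=cv2.threshold(cv2.GaussianBlur(big,(9,9),0),115,255,cv2.THRESH_BINARY_INV)
n,_,st,ce=cv2.connectedComponentsWithStats(m)
for s,c in zip(st[1:],ce[1:]):
    if 500<s[4]<30000: print(s/8,(c+.5)/8-.5+[335,235],plane("top",[(c+.5)/8-.5+[335,235]],.05)[0])
c=plane("top",[(216.7,253.8),(208,253.4)],.1325);print("cap",c)
# foot plate corners crop->px (z~.006), feet bolts
f=np.array([(178,48),(345,157),(236,326),(67,217)])/4.4+[179.6,214.6]
F=plane("top",f,.006);print(F,F.mean(0),np.linalg.norm(np.diff(F,axis=0),axis=1))
b=np.array([(178,68),(321,159),(228,306),(83,214)])/4.4+[179.6,214.6];print("bolts",plane("top",b,.008).mean(0))
# box lid corners
B=np.array([(435,80),(763,95),(757,274),(428,263)])-[396,0];B=B/4.4+[329.6,214.6];L=plane("top",B,.038);print("lid",L,L.mean(0))
# side check of keys
from scipy.optimize import minimize
print("side keys px pred",proj("side",np.c_[k[:,:2],[.052]*3]))
print("cap side px",proj("side",c))
E
```

```text
[[ 0.5472 -0.1241  0.052 ]
 [ 0.5455 -0.1835  0.052 ]
 [ 0.5444 -0.2436  0.052 ]] [0.0595 0.0601]
[44.     0.     8.5    1.375 68.875] [383.0387 235.0369] [ 0.5974 -0.2032  0.05  ]
[ 63.25    0.     12.75    2.375 171.125] [404.8746 235.5611] [ 0.5972 -0.2596  0.05  ]
[ 77.5     3.5     2.5    23.875 423.375] [413.328  250.3285] [ 0.5593 -0.2814  0.05  ]
[  35.5      9.875   10.375   21.    1249.875] [375.027  254.6256] [ 0.5464 -0.1828  0.05  ]
[ 10.5    12.375  13.625  14.25  908.75 ] [352.0232 254.1503] [ 0.5465 -0.1238  0.05  ]
[  0.     13.125   3.375  17.875 287.   ] [336.4313 256.2646] [ 0.5403 -0.0839  0.05  ]
[  56.875   14.625   13.75    13.5   1194.75 ] [398.4882 256.0475] [ 0.5439 -0.2431  0.05  ]
[ 2.375 38.875 12.     1.125 75.125] [342.7247 274.0979] [ 0.495  -0.1006  0.05  ]
cap [[0.5341 0.2051 0.1325]
 [0.5346 0.2259 0.1325]]
[[0.62   0.2268 0.006 ]
 [0.5556 0.1231 0.006 ]
 [0.4528 0.1849 0.006 ]
 [0.516  0.2893 0.006 ]] [0.5361 0.206  0.006 ] [0.1221 0.1199 0.1221]
bolts [0.536 0.208 0.008]
lid [[ 0.6025 -0.0886  0.038 ]
 [ 0.5974 -0.283   0.038 ]
 [ 0.4916 -0.2792  0.038 ]
 [ 0.4945 -0.0862  0.038 ]] [ 0.5465 -0.1843  0.038 ]
side keys px pred [[340.2667 257.4689]
 [359.2917 258.5493]
 [378.626  259.5589]]
cap side px [[233.8466 232.5269]
 [227.2611 232.1819]]
```

```bash
python3 - <<'E'
from h import *
def tri(a,b):
    o1,d1=ray("top",[a]);o2,d2=ray("side",[b]);A=np.c_[d1[0],-d2[0]];t=np.linalg.lstsq(A,o2-o1,rcond=None)[0]
    p,q=o1+t[0]*d1[0],o2+t[1]*d2[0];return ((p+q)/2).round(3),np.linalg.norm(p-q).round(3)
for a in((228,318),(205,370),(10,103)):
  for b in((260,60),(190,5)): print(a,b,tri(a,b))
s=cv2.imread("pics/side0.png");cv2.imwrite("pics/sidec.png",cv2.resize(s[235:295,190:410],(792,216),interpolation=cv2.INTER_CUBIC))
E
```

```text
(228, 318) (260, 60) (array([0.413, 0.071, 0.679]), np.float64(0.002))
(228, 318) (190, 5) (array([0.394, 0.136, 0.793]), np.float64(0.179))
(205, 370) (260, 60) (array([0.356, 0.076, 0.694]), np.float64(0.031))
(205, 370) (190, 5) (array([0.348, 0.14 , 0.796]), np.float64(0.145))
(10, 103) (260, 60) (array([0.656, 0.216, 0.693]), np.float64(0.23))
(10, 103) (190, 5) (array([0.641, 0.301, 0.778]), np.float64(0.008))
```

View pics/sidec.png

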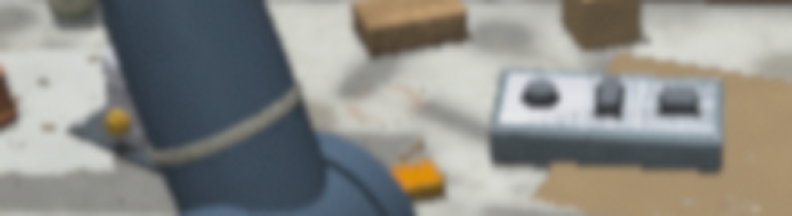

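The side crop confirms the key tops within about 2 px (round (340,259), oblong (359,261), square (378,262)). Hanging balls triangulate into the arm's space, with the white one at (0.41,0.07,0.68), so I'll check the arm's clearance before swinging.

```bash
python3 - <<'E'
from h import *
np.set_printoptions(precision=3,suppress=True)
az=np.arctan2(.603,.303);n=np.array([-np.sin(az),np.cos(az),0])
for nm,uv in(("elbow",(147,62)),("wrist",(47,148)),("shoulder",(262,330)),("base",(268,410))):
    o,d=ray("side",[uv]);p=o-d[0]*(o@n)/(d[0]@n);print(nm,p,np.hypot(p[0],p[1]))
for z in(.7,.8,.85,.9,.95,1.): 
    p=plane("top",[(205,370)],z);o,d=ray("top",[(205,370)]);print(z,p[0],38/475*np.linalg.norm(p[0]-o),proj("side",p))
for n,a in(("top",(228,318)),("side",(260,60))): pass
E
```

```text
elbow [0.122 0.243 0.731] 0.2718101008221
wrist [0.307 0.611 0.476] 0.6842552527476969
shoulder [0.01 0.02 0.17] 0.022301487125529797
base [ 0.009  0.018 -0.073] 0.020177991272250485
0.7 [0.354 0.09  0.7  ] 0.04681524844564436 [[247.163  55.739]]
0.8 [0.37  0.067 0.8  ] 0.0385049002057258 [[255.872   9.76 ]]
0.85 [0.378 0.056 0.85 ] 0.03434972608576653 [[260.403 -14.039]]
0.9 [0.386 0.044 0.9  ] 0.03019455196580725 [[265.055 -38.389]]
0.95 [0.394 0.033 0.95 ] 0.026039377845847977 [[269.832 -63.297]]
1.0 [0.403 0.021 1.   ] 0.021884203725888698 [[274.735 -88.768]]
```

```bash
python3 -m inch '[[[0, -0.215, 0.05], 0, 0], [[0, -0.215, 0.05], 0, 0], [[0, -0.215, 0.05], 0, 0], [[0, -0.215, 0.05], 0, 0], [[0, -0.215, 0.05], 0, 0], [[-0.255, -0.29, 0.05], 0, 0], [[-0.255, -0.29, 0.05], 0, 0], [[-0.255, -0.29, 0.05], 0, 0], [[-0.255, -0.29, 0.05], 0, 0], [[-0.255, -0.29, 0.05], 0, 0], [[-0.255, -0.29, 0.05], 0, 0], [[-0.255, -0.29, 0.05], 0, 0]]' 30; python3 -c "
from workcell import bot
s=bot.observe();print(s['joint_pos'],s['eef_rot'],s['wrist_force'])"
```

```text
clock: 1.3
position: [0.4024, 0.227, 0.1998]
eef_rot: [0.0, 0.234, 0.972, -0.0]
wrist_force: [-0.6, 0.2, -0.5]
gripper_width: 0.0002
grasp_force: 0.0
[-0.72363097  0.17695426  0.13347808  2.08377888 -0.02930563  0.88289079
  0.5251227 ] [ 1.96521986e-04  2.33852724e-01  9.72271942e-01 -3.69535648e-04] [-0.59132354  0.22170185 -0.45297951]
```

```bash
python3 -m inch '[[[-0.126, -0.127, 0.02], 0, 0], [[-0.126, -0.127, 0.02], 0, 0], [[-0.126, -0.127, 0.02], 0, 0], [[-0.126, -0.127, 0.02], 0, 0], [[-0.192, -0.272, 0.02], 0, 0], [[-0.192, -0.272, 0.02], 0, 0], [[-0.192, -0.272, 0.02], 0, 0], [[-0.192, -0.272, 0.02], 0, 0], [[-0.192, -0.272, 0.02], 0, 0], [[-0.192, -0.272, 0.02], 0, 0]]'; python3 -c "
from workcell import bot
s=bot.observe();print(s['joint_pos'],s['eef_rot'],s['wrist_force'])
from h import *
cv2.imwrite('pics/s1.png',bot.capture('side'))"
```

```text
clock: 2.3
position: [0.4502, -0.0975, 0.1797]
eef_rot: [-0.0, 0.229, 0.973, 0.001]
wrist_force: [-0.8, -0.1, -0.6]
gripper_width: -0.0
grasp_force: 0.0
[-0.19064342  0.20655249  0.35951743  2.11786482 -0.09911042  0.83327118
  1.33666869] [-4.25529371e-04  2.29343782e-01  9.73345255e-01  5.13548614e-04] [-0.78366683 -0.05088102 -0.55697122]
```

View pics/s1.png

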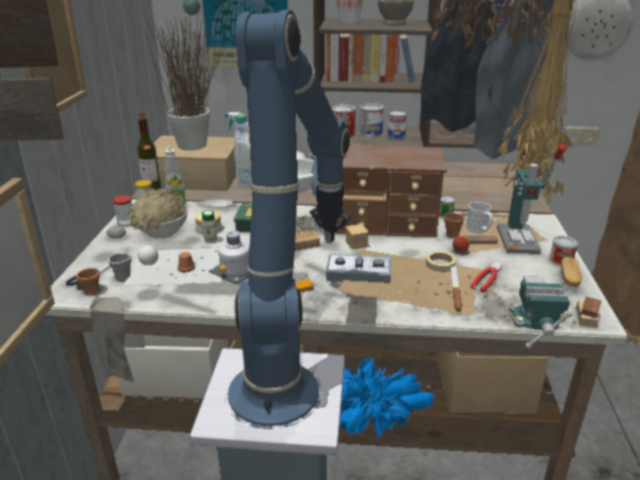

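The side view shows the arm cleared the white ball and sits in front of the box. The cap is visible at about (233,240).

```bash
python3 -m inch '[[[-0.098, 0.02, 0.06], 0, 0], [[-0.098, 0.02, 0.06], 0, 0], [[-0.098, 0.02, 0.06], 0, 0], [[-0.098, 0.02, 0.1], 0, 0], [[-0.098, 0.02, 0.11], 0, 0], [[-0.098, 0.02, 0.114], 0, 0], [[-0.098, 0.02, 0.115], 0, 0], [[-0.098, 0.02, 0.115], 0, 0], [[-0.098, 0.02, 0.115], 0, 0]]' ; python3 -c "
from workcell import bot
s=bot.observe();print(s['position'],s['wrist_force'],s['wrist_torque'])"
```

```text
clock: 3.25
position: [0.5473, -0.1256, 0.0665]
eef_rot: [0.001, 0.231, 0.973, 0.0]
wrist_force: [-0.7, 2.6, 5.0]
gripper_width: 0.0
grasp_force: 2.0
[ 0.54732053 -0.12559371  0.06646669] [-0.74102711  2.56838968  4.97694024] [0.50145947 0.26254432 0.03730191]
```

```bash
python3 -m inch '[[[0, 0, 0.002], 0, 0], [[0, 0, 0.002], 0, 0], [[0, 0, 0.002], 0, 0]]'|grep -E "pos|wrist"; python3 -m inch '[[[0, 0, 0.002], 0, 0], [[0, 0, 0.002], 0, 0], [[0, 0, 0.002], 0, 0]]'|grep -E "pos|wrist"
```

```text
position: [0.5475, -0.1258, 0.0647]
wrist_force: [-2.7, 4.0, 11.7]
position: [0.5476, -0.1259, 0.0644]
wrist_force: [-7.4, 4.2, 25.8]
```

The round key bottomed out, with force rising steeply at z≈0.0645. Square key next.

```bash
python3 -m inch '[[[0, 0, -0.02], 0, 0], [[0, 0, -0.05], 0, 0], [[0, 0, -0.05], 0, 0], [[-0.051, -0.108, -0.05], 0, 0], [[-0.051, -0.108, -0.05], 0, 0], [[-0.051, -0.108, -0.05], 0, 0], [[-0.051, -0.108, -0.05], 0, 0], [[-0.051, -0.108, -0.05], 0, 0]]'|grep -E "clo|pos|wrist"; python3 -m inch '[[[0, 0, 0.03], 0, 0], [[0, 0, 0.04], 0, 0], [[0, 0, 0.045], 0, 0], [[0, 0, 0.047], 0, 0], [[0, 0, 0.048], 0, 0], [[0, 0, 0.049], 0, 0], [[0, 0, 0.05], 0, 0], [[0, 0, 0.05], 0, 0]]'|grep -E "clo|pos|wrist"
```

```text
clock: 4.65
position: [0.5433, -0.2456, 0.1103]
wrist_force: [-0.2, 0.6, 0.2]
clock: 5.45
position: [0.5431, -0.2429, 0.0644]
wrist_force: [-8.7, 7.1, 25.4]
```

Square key fully down. Now the oblong key, with Δworld (+0.002,+0.060).

```bash
python3 -m inch '[[[0, 0, -0.02], 0, 0], [[0, 0, -0.05], 0, 0], [[0, 0, -0.05], 0, 0], [[0.025, 0.055, -0.05], 0, 0], [[0.025, 0.055, -0.05], 0, 0], [[0.025, 0.055, -0.05], 0, 0], [[0.025, 0.055, -0.05], 0, 0]]'|grep -E "clo|pos|wrist"; python3 -m inch '[[[0, 0, 0.03], 0, 0], [[0, 0, 0.04], 0, 0], [[0, 0, 0.045], 0, 0], [[0, 0, 0.047], 0, 0], [[0, 0, 0.048], 0, 0], [[0, 0, 0.049], 0, 0], [[0, 0, 0.05], 0, 0], [[0, 0, 0.05], 0, 0]]'|grep -E "clo|pos|wrist"
```

```text
clock: 6.15
position: [0.5461, -0.1853, 0.1109]
wrist_force: [-0.3, -1.2, 0.5]
clock: 6.95
position: [0.5448, -0.1862, 0.0644]
wrist_force: [-10.3, 2.0, 26.4]
```

```bash
python3 -m inch '[[[0, 0, -0.02], 0, 0], [[0, 0, -0.06], 0, 0], [[0, 0, -0.11], 0, 0], [[0.11, -0.017, -0.13], 0, 0.085], [[0.11, -0.017, -0.13], 0, 0.085], [[0.11, -0.017, -0.13], 0, 0.085], [[0.19, 0.178, -0.13], 0, 0.085], [[0.19, 0.178, -0.13], 0, 0.085], [[0.19, 0.178, -0.13], 0, 0.085], [[0.19, 0.178, -0.13], 0, 0.085], [[0.19, 0.178, -0.13], 0, 0.085], [[0.316, 0.305, -0.13], 0, 0.085], [[0.316, 0.305, -0.13], 0, 0.085], [[0.316, 0.305, -0.13], 0, 0.085], [[0.316, 0.305, -0.13], 0, 0.085], [[0.316, 0.305, -0.13], 0, 0.085], [[0.316, 0.305, -0.13], -0.3, 0.085], [[0.316, 0.305, -0.13], -0.6, 0.085], [[0.316, 0.305, -0.13], -0.6, 0.085], [[0.316, 0.305, -0.13], -0.6, 0.085]]'; python3 -c "
from workcell import bot
s=bot.observe();print(s['joint_pos'],s['eef_rot'],s['wrist_torque'])
from h import *
a=bot.capture('top');b=bot.capture('side');cv2.imwrite('pics/t2.png',a);cv2.imwrite('pics/s2.png',b)
A=cv2.resize(a[215:295,180:270],(396,352),interpolation=cv2.INTER_CUBIC)
B=cv2.resize(b[210:290,190:280],(396,352),interpolation=cv2.INTER_CUBIC)
cv2.imwrite('pics/crop2.png',np.hstack([A,B]))"
```

```text
clock: 8.95
position: [0.402, 0.2279, 0.1912]
eef_rot: [0.0, -0.069, 0.998, -0.0]
wrist_force: [0.6, -0.2, -0.1]
gripper_width: 0.0853
grasp_force: 0.0
[-0.64393585  0.18991669  0.04123901  2.08904076 -0.00940121  0.86232954
  1.11100579] [ 3.72777138e-04 -6.87125028e-02  9.97636421e-01 -1.53460253e-04] [-0.00692028  0.01717346  0.00499637]
```

View pics/crop2.png

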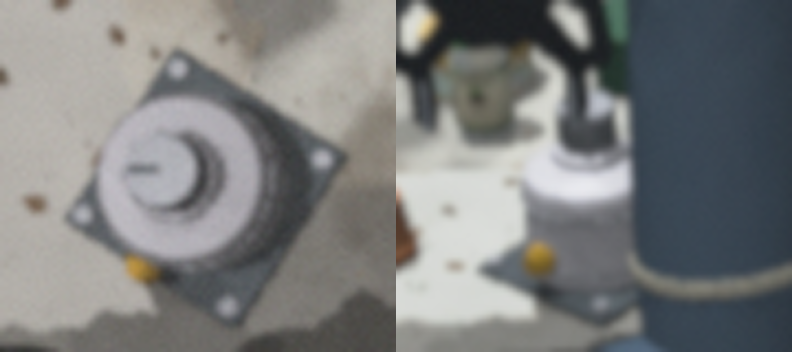

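The cap top centre is at (216.9,253.7) in the top view and the side view agrees in column. The pointer still points along +y and the path is clear.

```bash
python3 -m inch '[[[-0.129, -0.04, 0], 0, 0.085], [[-0.129, -0.04, 0], 0, 0.085], [[-0.129, -0.04, 0], 0, 0.085], [[-0.129, -0.04, 0], 0, 0.085], [[-0.129, -0.04, 0.03], 0, 0.085], [[-0.129, -0.04, 0.05], 0, 0.085], [[-0.129, -0.04, 0.062], 0, 0.085], [[-0.129, -0.04, 0.066], 0, 0.085], [[-0.129, -0.04, 0.066], 0, 0.085]]' 40; python3 -m inch '[[[0, 0, 0], 0, 0.055], [[0, 0, 0], 0, 0.03], [[0, 0, 0], 0, 0.03], [[0, 0, 0], 0, 0.03], [[0, 0, 0], 0, 0.03], [[0, 0, 0], 0, 0.03]]' 40; python3 -c "
from workcell import bot
from h import *
s=bot.observe();print(s['joint_pos'],s['wrist_torque'])
b=bot.capture('side');cv2.imwrite('pics/g.png',cv2.resize(b[190:290,180:300],(720,600),interpolation=cv2.INTER_CUBIC))"
```

```text
clock: 9.95
position: [0.5338, 0.2069, 0.125]
eef_rot: [-0.0, -0.067, 0.998, -0.0]
wrist_force: [-0.6, 0.4, -0.0]
gripper_width: 0.0851
grasp_force: 0.0
clock: 10.55
position: [0.5342, 0.2084, 0.1263]
eef_rot: [0.001, -0.067, 0.998, 0.001]
wrist_force: [-0.6, 2.1, 5.9]
gripper_width: 0.0398
grasp_force: 39.9
[-0.51053105  0.44073564  0.08496118  1.90485408 -0.05255368  0.79587727
  1.30870912] [ 0.30649488  0.41093364 -0.05669286]
```

View pics/g.png

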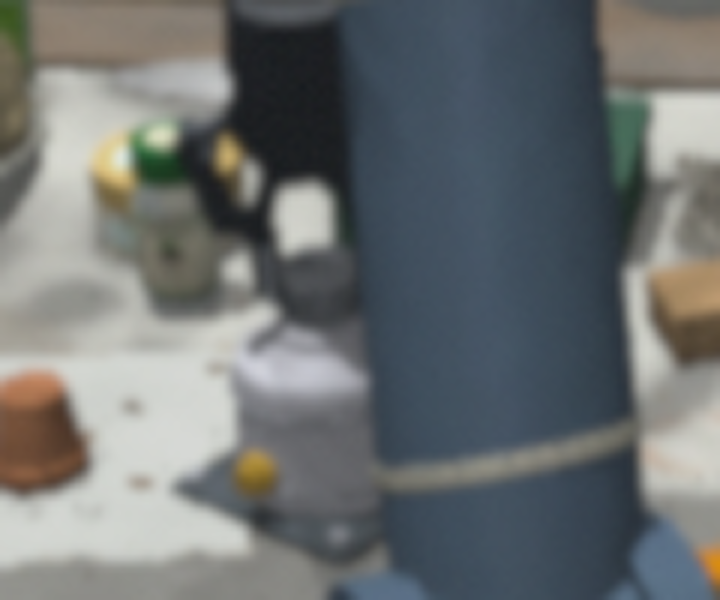

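Gripped: the fingers straddle the cap at about (300,280) in the crop, with the tips just above the shoulder. Turning clockwise.

```bash
cat > st.py <<'E'
from h import *
s=bot.observe();w,x,y,z=s["eef_rot"]
print("clk %.2f yaw %.4f"%(s["clock"],2*np.arctan2(x,y)),"pos",s["position"].round(4),"F",s["wrist_force"].round(1),"T",s["wrist_torque"].round(3),"q7 %.3f w %.4f g %.0f"%(s["joint_pos"][6],s["gripper_width"],s["grasp_force"]))
E
python3 st.py; python3 -m inch '[[[0, 0, -0.001], 0.15, 0.03], [[0, 0, -0.001], 0.3, 0.03], [[0, 0, -0.001], 0.45, 0.03], [[0, 0, -0.001], 0.6, 0.03]]'>/dev/null; python3 st.py;  python3 -m inch '[[[0, 0, 0], 0.15, 0.03], [[0, 0, 0], 0.3, 0.03], [[0, 0, 0.0005], 0.45, 0.03], [[0, 0, 0.001], 0.6, 0.03], [[0, 0, 0.001], 0.6, 0.03]]'>/dev/null; python3 st.py
```

```text
clk 10.60 yaw -0.1348 pos [0.5342 0.2084 0.1263] F [-1.4  1.9  5.7] T [ 0.357  0.367 -0.014] q7 1.309 w 0.0395 g 40
clk 11.00 yaw 0.4705 pos [0.5342 0.2089 0.1259] F [ 2.2  3.7 -6.6] T [ 0.831 -0.371  0.124] q7 0.786 w 0.0398 g 41
clk 11.50 yaw 1.0644 pos [0.5345 0.2092 0.1251] F [ 2.2  5.1 -3.8] T [ 1.059 -0.54  -0.091] q7 0.280 w 0.0396 g 41
```

```bash
python3 -m inch '[[[0, 0, 0.0005], 0.15, 0.03], [[0, 0, 0.001], 0.3, 0.03], [[0, 0, 0.001], 0.4, 0.03], [[0, 0, 0.001], 0.5, 0.03], [[0, 0, 0.001], 0.5, 0.03]]'>/dev/null; python3 st.py;  python3 -m inch '[[[0, 0, 0], 0.05, 0.03], [[0, 0, 0], 0.1, 0.03], [[0, 0, 0.0001], 0.1, 0.03]]'>/dev/null; python3 st.py; python3 -m inch '[[[0, 0, 0], 0.05, 0.03], [[0, 0, 0], 0.1, 0.03], [[0, 0, 0.0001], 0.1, 0.03]]'>/dev/null; python3 st.py
```

```text
clk 12.00 yaw 1.5627 pos [0.5348 0.2093 0.1244] F [ 1.8  5.5 -1.8] T [ 1.106 -0.581 -0.035] q7 -0.139 w 0.0397 g 41
clk 12.30 yaw 1.6619 pos [0.5349 0.2093 0.1243] F [ 3.7  5.5 -1.7] T [ 1.121 -0.6   -0.105] q7 -0.222 w 0.0400 g 41
clk 12.60 yaw 1.7620 pos [0.535  0.2092 0.1242] F [ 3.9  4.8 -3.2] T [ 1.078 -0.587 -0.052] q7 -0.305 w 0.0397 g 41
```

```bash
python3 -m inch '[[[0, 0, 0], 0.05, 0.03], [[0, 0, 0.0001], 0.1, 0.03], [[0, 0, 0.0001], 0.1, 0.03]]'>/dev/null; python3 st.py;  python3 -m inch '[[[0, 0, 0], 0.05, 0.03], [[0, 0, 0], 0.1, 0.03], [[0, 0, 0.0001], 0.1, 0.03]]'>/dev/null; python3 st.py; python3 -m inch '[[[0, 0, 0], 0.05, 0.03], [[0, 0, 0], 0.1, 0.03], [[0, 0, 0.0001], 0.1, 0.03]]'>/dev/null; python3 st.py
```

```text
clk 12.90 yaw 1.8620 pos [0.5351 0.2092 0.1241] F [ 4.   5.4 -3.7] T [ 1.057 -0.699 -0.054] q7 -0.388 w 0.0398 g 41
clk 13.20 yaw 1.9620 pos [0.5351 0.2092 0.1239] F [ 3.8  4.8 -3.7] T [ 1.119 -0.696 -0.063] q7 -0.470 w 0.0395 g 41
clk 13.50 yaw 2.0570 pos [0.5352 0.2092 0.1238] F [ 3.7  5.2 -3.1] T [ 0.955 -0.695  1.025] q7 -0.550 w 0.0395 g 41
```

The stop was hit (Tz jumped to 1 N m), but the pads may have slipped a little. I'll back off 0.1 rad, grip harder and re-approach in fine steps to fix the stop angle.

```bash
python3 -m inch '[[[0, 0, 0], 0, 0.03], [[0, 0, 0], -0.1, 0.03], [[0, 0, 0], -0.1, 0.03], [[0, 0, 0], -0.1, 0.03]]' 70 >/dev/null; python3 st.py; python3 -m inch '[[[0, 0, 0], 0.04, 0.03], [[0, 0, 0], 0.04, 0.03]]'>/dev/null; python3 st.py
for i in 1 2 3 4; do :; done
python3 -m inch '[[[0, 0, 0], 0.02, 0.03], [[0, 0, 0], 0.02, 0.03]]'>/dev/null; python3 st.py
python3 -m inch '[[[0, 0, 0], 0.02, 0.03], [[0, 0, 0], 0.02, 0.03]]'>/dev/null; python3 st.py
python3 -m inch '[[[0, 0, 0], 0.01, 0.03], [[0, 0, 0], 0.01, 0.03]]'>/dev/null; python3 st.py
python3 -m inch '[[[0, 0, 0], 0.005, 0.03], [[0, 0, 0], 0.005, 0.03]]'>/dev/null; python3 st.py
```

```text
clk 13.90 yaw 1.9608 pos [0.5351 0.2092 0.1241] F [ 2.9  5.2 -1.8] T [ 1.099 -0.583  0.062] q7 -0.470 w 0.0391 g 71
clk 14.10 yaw 2.0018 pos [0.5351 0.2092 0.124 ] F [ 3.3  5.9 -2.2] T [ 1.065 -0.655 -0.059] q7 -0.503 w 0.0389 g 71
clk 14.30 yaw 2.0198 pos [0.5351 0.2092 0.124 ] F [ 3.3  4.5 -2.3] T [ 1.028 -0.657  0.341] q7 -0.519 w 0.0390 g 71
clk 14.50 yaw 2.0381 pos [0.5352 0.2092 0.124 ] F [ 3.3  5.8 -2.9] T [ 1.034 -0.691  0.67 ] q7 -0.534 w 0.0387 g 71
clk 14.70 yaw 2.0470 pos [0.5352 0.2092 0.124 ] F [ 3.8  4.3 -1.7] T [ 0.974 -0.693  0.854] q7 -0.542 w 0.0391 g 71
clk 14.90 yaw 2.0514 pos [0.5352 0.2092 0.124 ] F [ 3.3  4.9 -2.5] T [ 0.957 -0.669  1.009] q7 -0.546 w 0.0390 g 71
```

The torque ramp (about 18 N m/rad from pad compliance) puts the stop at yaw ≈1.996, so the target yaw is about 0.42. That is a turn of −1.637 from the commanded pose, rising 2 mm.

```bash
python3 -m inch '[[[0, 0, 0], -0.15, 0.03], [[0, 0, -0.0003], -0.3, 0.03], [[0, 0, -0.0005], -0.45, 0.03], [[0, 0, -0.0007], -0.6, 0.03], [[0, 0, -0.0009], -0.75, 0.03], [[0, 0, -0.001], -0.9, 0.03], [[0, 0, -0.0013], -1.05, 0.03], [[0, 0, -0.0015], -1.2, 0.03], [[0, 0, -0.0017], -1.35, 0.03], [[0, 0, -0.0019], -1.5, 0.03], [[0, 0, -0.002], -1.6, 0.03], [[0, 0, -0.002], -1.637, 0.03], [[0, 0, -0.002], -1.637, 0.03], [[0, 0, -0.002], -1.637, 0.03]]'>/dev/null; python3 st.py; python3 -c "
from h import *
a=bot.capture('top');b=bot.capture('side')
A=cv2.resize(a[200:300,140:420],(784,280),interpolation=cv2.INTER_CUBIC);B=cv2.resize(b[190:290,140:420],(784,280),interpolation=cv2.INTER_CUBIC)
cv2.imwrite('pics/f.png',np.vstack([A,B]))"
```

```text
clk 16.30 yaw 0.4197 pos [0.5342 0.2088 0.126 ] F [ 0.8  5.2 -0.2] T [ 1.025 -0.137  0.1  ] q7 0.828 w 0.0393 g 71
```

View pics/f.png

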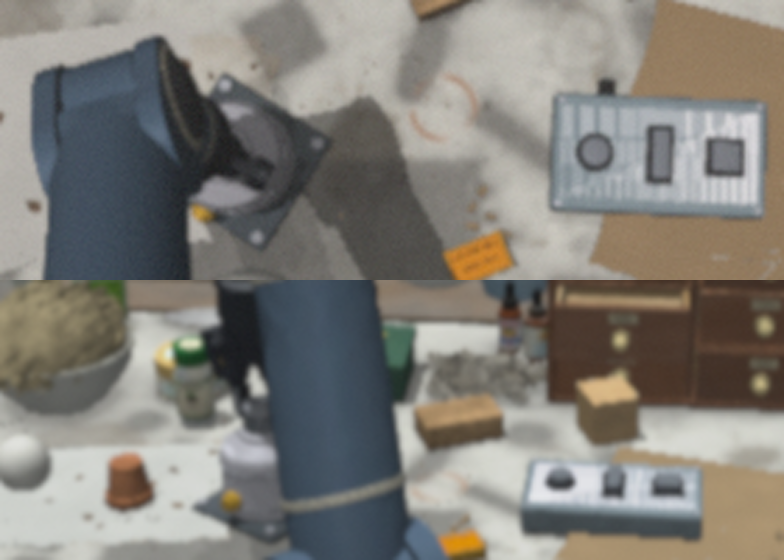

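The gripper still holds the cap at yaw 0.42, all three keys are up, and the other items are where they were. Handing in.

```bash
python3 -c "
from workcell import bot
print(bot.close_job())"
```

```text
the job is handed in; nothing more can be done
None
```

I pressed the round, square and oblong keys fully down in that order, screwed the cap to its stop, backed it off a quarter turn by the measured tool angle, and handed in at about 16.5 s with the cap still gripped; no verdict came back.

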